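Index the carving log back one face on its ratchet stand

ROBOT

A 6-joint arm with a two-finger parallel gripper is mounted at the origin on the work surface. World frame = base frame: x ahead of the robot, y to its left, z up, the work surface at z = 0. Lengths are in m, angles in degrees, forces in N, time in s.
With the tool pointing down it reaches from about 0.3 to 0.75 m from the base axis. Payload 8.5 kg.
Tool frame: the origin (TCP) lies at the very end of the fingers, on their centre line; the grasp point (between the pads) lies 19 mm behind it; z points along the fingers, y is the line along which they close (so a half turn about z gives the same grasp; the last joint's range is limited). The gripper opens to 85 mm and grips with 20 to 120 N. Pads are 22 mm wide; open, the fingers measure 114 mm over their backs; the gripper's body (76 mm by 85 mm) begins 54 mm behind the grasp point. The pads swing forward as they close: fully open they stand 13 mm farther back than shut.
Start: joints at [-81.492, 21.807, 74.336, -0, 83.858, -12.336], TCP at [0.196, -0.514, 0.231] pointing down, gripper open.
Joint ranges: [-178.18, 178.18], [-50.72, 133.34], [12.68, 142.11], [-81.47, 261.47], [9.98, 163.14], [-165.26, 165.26]. Speed limits (degrees/s): [136.94, 136.94, 180, 180, 180, 180].

INTERFACE

Orientations are given as a 3x3 rotation matrix whose columns are the frame's x, y, z axes.
In Python, from rig import observe, cams, ticket gives the robot as it stands.
- The arm moves only by the tool move_arm, never from a script. Its arguments are lists of equal length, an entry for each row: "jaw": the finger opening in cm, from 0 to 8.54; "dp": the shift along the tool's x, y, z in cm, a list of three; "turn": the turn, a rotation vector about the tool's x, y, z in rad, a list of three. In form: {"jaw": [jaw, ...], "dp": [[tx, ty, tz], ...], "turn": [[wx, wy, wz], ...]}. A call has 1 to 12 rows; each row shifts and turns the commanded pose from where the row before left it, along the tool's axes as they then stand; what a row does not reach is not made up. A row lasts 1/12 s, in which the tool goes at most 41.7 mm and 7.16 degrees, less where a joint would pass 70% of its speed; a pose out of reach is approached as far as the arm can. A call is refused whole if a number of a shift passes 4.17 or a number of a turn 0.125, either way. A call with a gripper value outside its range is refused whole. The fingers move at their own pace and stop on an object; "force" is the grip in N (left out, the last holds). Time passes only in rows, so rows that do not move let the fingers close. It gives the time, the measured TCP pose, the force, the opening and the grip force at its end, in the units of the state.
- observe(): the state, without advancing time (a new reading comes with each control period).
- cams.get_image(name): name is "side" or "top" or "wrist"; returns (picture, depth): 420x560x3 uint8, red, green, blue; 420x560 float32, m along the optical axis (not along the pixel's ray), 0 where there is no reading.
- cams.calibration(name): a dict with "vertical_fov" (degrees; the focal length in pixels is half the picture's height over the tangent of half this angle, whatever the lens; pixels are square), "cx", "cy" (the principal point, pixels), "view" (4x4, takes a point from world to camera coordinates); the wrist camera has in their place "tool_from_camera" (4x4, takes a point from camera to tool coordinates, whose origin is the TCP and whose axes are the flange's). Camera axes: x right, y up, looking along -z (the intrinsics and any distortion apply to the point x, -y, -z); pixel columns grow to the right and rows downward; lengths in m; the calibration is good to about 2 mm. The wrist camera is an equidistant fisheye: a pixel r from the principal point sees the ray r / f radians off the axis. A picture is of the moment at which its call begins: read the wrist's pose just before it. calibration takes no time and is no camera call.
- ticket.close_job(): hands the job in; it is judged then, once.
Trained networks look in the newest picture that a camera, given by its name, has taken for a name from the list of things; names that differ only in an ending like _2 or _b are one class to them, and where a whole thing is asked for, a point or a joint stands for the part that bears it (a point fixed in the world has none). Each returns a list of dicts, best first, with "p" (0 to 1); they miss things now and then, are a little off and sometimes report something else, mostly with a low value. They report only what shows in the picture. A call takes as long as a camera call.
- cams.spot_in(camera, query): "box" ([centre column, centre row, width, height] as shares, 0 to 1, of the picture: columns of its width, rows of its height, round what is visible of it).
- cams.outline_of(camera, query): "mask" (420x560 bool, what is visible of it) and "box" ([centre column, centre row, width, height] as shares, 0 to 1, of the picture: columns of its width, rows of its height, round what is visible of it).
- cams.mark_of(camera, query): "location" ([column, row] as shares, 0 to 1, of the picture: columns of its width, rows of its height: a listed point, or the origin of a listed thing).
The state is a dict: "time_s": time; "q": joint angles; "qvel": joint speeds; "joint_efforts": joint torques, N m; "position": TCP position; "tool_rot": TCP orientation; "ft_force": force on the tool from outside, world axes, zero at the start; "wrist_torque": the same for the moment, N m; "grip_width": finger opening in m; "gripper_force": force on a finger pad.
Only numpy, scipy, OpenCV 4.12 (cv2) and the standard library are available. Lean on these libraries where they do the work, as an engineer would, in place of code of your own. Each camera call takes 0.05 s, during which the arm holds its last target. There are 200 camera calls.

TASK

The eight-sided log on the carving stand is locked by its ratchet: lift the pawl clear of the toothed wheel, throw it back onto its rest, and turn the log back towards the robot by one face, so that the face with the white pattern sheet comes on top. Drop the pawl fully home in that notch, then draw the log back until its tooth beds firmly against the pawl, going by feel and without forcing it, so that the log cannot rock under the mallet. Leave the tools and other things on the bench where they are.

Things in the scene. Friction and masses are not known exactly. Their poses are not given: they have to be found in the camera images.
- stand: Green steel turning stand fixed to the bench, base about 200 x 340 mm, head plate and tailstock holding a horizontal spindle 135 mm above the bench. Origin: underside of the base, straight below the spindle. Its x axis points across the spindle, away from the robot when its yaw is 0; its y axis runs along the spindle from the crank end to the tailstock; z is up.
- drum (a joint): Turn in rad of all on the spindle (log, wheel, crank): 0 = bedded on the pawl as locked at first; grows as the log turns back (top and crank grip move to -x of the stand, towards the robot). Starts from -0.10 to 0. One log face is 0.785, two teeth; at 0.785, bedded, the pattern sheet is on top. A drag washer holds it where it is left; turning takes 3 to 4 N at the grip.
- wheel: Steel ratchet wheel by the head plate, 16 saw teeth 8 mm high, 166 mm over the tips, 16 mm wide. Origin on the spindle axis; turns with the log. With the pawl home it cannot turn back. A notch has play: the pawl falls home if drum is 0.02 to 0.08 short of a bedded value (0, 0.393, 0.785..). Turning forward lifts the pawl over the teeth.
- pawl (a joint): Angle of the red pawl in rad: 0 = nose fully home at the root of the teeth, grows as it is lifted; clear of the teeth above 0.2; past upright from about 1.7 on, and rests thrown back on its stop at 2.0 by its own weight. Let go below about 1.4 it falls home onto the wheel. The lifting force is 1 to 3 N.
- pawl_nose: Steel nose at the tip of the pawl, 7 x 12 x 16 mm. Origin on the pawl's pivot axis, in the plane of the wheel; turns with the pawl. Its front is 70 mm from the pivot. A tooth is firmly bedded on it with 10 N or more between them; over 22 N is forcing it.
- pawl_grip (a point): Middle of the pawl's black lifting pin, 16 mm thick and 42 mm long, lying along the stand's y, over the log; it swings about pawl_pivot at a radius of 55 mm. Pinch it from above across the stand's x.
- pawl_pivot (a point): Point on the pawl's pivot axis (along the stand's y) in the plane of pawl_grip; fixed in the stand at x -70, y -30, z 227 mm. At joint pawl 0 pawl_grip lies 55 mm towards +x of the stand and 4 mm up from it.
- crank_grip (a point): Middle of the orange crank grip, a free-spinning sleeve 26 mm thick, 86 mm long, along the stand's y, 120 mm from crank_centre. At joint drum 0 the crank leans 0.393 rad from upright towards +x of the stand; at 0.785 it leans 0.393 rad towards -x. Pinch it from above across the stand's x. To bed the tooth pull with 13 N at the grip, drag included (11 to 17 N is right).
- crank_centre (a point): Point on the spindle axis in the plane of crank_grip; fixed in the stand at x 0, y -170, z 135 mm.
- gouge_a: Gouge with dark wooden handle, 240 mm long, lying in front of the stand. Leave alone.
- gouge_b: Narrow gouge, 230 mm long, lying behind the stand. Leave alone.
- chisel_c: Flat chisel, 250 mm long, right part of the bench. Leave alone.
- club: Dark wooden carver's club, 270 mm long. Leave alone.
- phone: Black phone, 148 x 72 x 9 mm. Leave alone.
- tea_cup: Green paper cup with white lid, 128 mm high. Leave alone.
- offcut: Pale wood offcut, 90 x 60 x 40 mm. Leave alone.

How it is judged:
By the outcome, as a careful person would: the job done as asked, in the order asked, and still so for the second after the job is handed in, with the robot touching nothing.
It also fails if it takes over 72 s, if anything falls off the work surface, if the arm or the gripper's body presses on something with over 40 N, if the wrist force passes 120 N, or if a joint passes its speed limit or range.

## Working session

There is one attempt and no reset: what is moved stays moved. The work goes in short steps, Python scripts to look and compute and a tool call to move; the robot and the scene stay as the last step left them, time stands still between calls to the robot, and variables do not carry over. Pictures are saved under pics/ and viewed, at most 14 in all, crops included, and the job is handed in when it is done.

Besides the shell and the picture viewer there is one more tool, called after ">>>" as a command line: name --argument value ..., lists and objects as JSON in quotes. move_arm: Moves the arm, as the interface text tells. Its arguments: {"type":"object","properties":{"jaw":{"type":"array","items":{"type":"number"}},"dp":{"type":"array","items":{"type":"array","items":{"type":"number"}}},"turn":{"type":"array","items":{"type":"array","items":{"type":"number"}}},"force":{"type":"number"}},"required":["jaw","dp","turn"]}

```bash
mkdir -p pics; ls
cat > h.py <<'E'
import numpy as np, cv2
from rig import observe, cams, ticket
def ray(name,u,v,st=None):
    c=cams.calibration(name); f=210/np.tan(np.radians(c["vertical_fov"])/2)
    x=(u-c["cx"])/f; y=(v-c["cy"])/f
    if name=="wrist":
        r=np.hypot(x,y); s=np.sin(r)/r if r>1e-9 else 1
        d=np.array([x*s,-y*s,-np.cos(r)]); T=np.array(c["tool_from_camera"])
        W=np.eye(4); W[:3,:3]=np.array(st["tool_rot"]); W[:3,3]=st["position"]; M=W@T
    else:
        d=np.array([x,-y,-1.]); M=np.linalg.inv(np.array(c["view"]))
    d=M[:3,:3]@d
    return M[:3,3],d/np.linalg.norm(d)
def tri(rs):
    A=np.zeros((3,3));b=np.zeros(3)
    for o,d in rs:
        P=np.eye(3)-np.outer(d,d);A+=P;b+=P@o
    p=np.linalg.solve(A,b); return p,[float(np.linalg.norm(np.cross(p-o,d))) for o,d in rs]
def mark(name,q):
    r=cams.mark_of(name,q)
    return [(round(a["p"],2),a["location"][0]*560,a["location"][1]*420) for a in r[:2]]
def save(name,f):
    im,d=cams.get_image(name); cv2.imwrite("pics/"+f,im[:,:,::-1]); return im,d
E
python3 - <<'E'
from h import *
s=observe();print(s["time_s"],s["position"],np.round(s["tool_rot"],3).tolist(),s["ft_force"])
R={}
for n in("side","top"):
    im,d=save(n,n+"0.png"); c=cams.calibration(n); print(n,c["vertical_fov"],c["cx"],c["cy"],np.round(c["view"],3).tolist())
    for q in("stand","wheel","pawl_grip","crank_grip","pawl_pivot","crank_centre","pawl_nose"):
        m=mark(n,q);print(n,q,[[round(float(x),2) for x in a] for a in m]); 
        if m:R.setdefault(q,[]).append(ray(n,*m[0][1:]))
for q in R:
    if len(R[q])>1: print(q,tri(R[q]))
a=cv2.imread("pics/side0.png");b=cv2.imread("pics/top0.png")
E
```

```text
pics
0.0 [ 0.19566187 -0.51370872  0.23071121] [[0.935, 0.356, -0.0], [0.356, -0.935, 0.001], [0.0, -0.001, -1.0]] [-0.08364759 -0.31165108  0.07019957]
side 44.381967586789706 280.21295036145125 217.52923601487032 [[-0.992, -0.122, -0.016, 0.527], [0.073, -0.686, 0.724, -0.123], [-0.1, 0.717, 0.69, -1.503], [0.0, 0.0, 0.0, 1.0]]
side stand [[0.88, 266.11, 240.49]]
side wheel [[0.89, 268.52, 195.22]]
side pawl_grip [[0.63, 272.38, 176.48], [0.56, 220.3, 392.62]]
side crank_grip []
side pawl_pivot [[0.8, 288.01, 180.18]]
side crank_centre []
side pawl_nose [[0.4, 293.33, 411.52]]
top 46.062090266703564 281.86404924463505 207.5946199072265 [[-0.0, -1.0, -0.018, 0.037], [0.992, -0.003, 0.13, -0.532], [-0.13, -0.017, 0.991, -1.557], [0.0, 0.0, 0.0, 1.0]]
top stand [[0.8, 293.61, 193.41]]
top wheel [[0.51, 318.92, 189.71]]
top pawl_grip [[0.65, 321.72, 193.49], [0.59, 309.79, 191.6]]
top crank_grip [[0.26, 306.71, 203.49]]
top pawl_pivot [[0.96, 307.38, 209.71]]
top crank_centre []
top pawl_nose []
stand (array([ 0.57759645, -0.00199053,  0.01506624]), [0.004055382857127876, 0.004055382857127843])
wheel (array([ 0.5738576 , -0.07817386,  0.12941734]), [0.0006351135241607814, 0.0006351135241608245])
pawl_grip (array([ 0.55614354, -0.0820746 ,  0.19800989]), [0.0042221625788640355, 0.004222162578864167])
pawl_pivot (array([ 0.50583299, -0.03939624,  0.22355099]), [0.004386757023523869, 0.0043867570235238485])
```

View pics/side0.png

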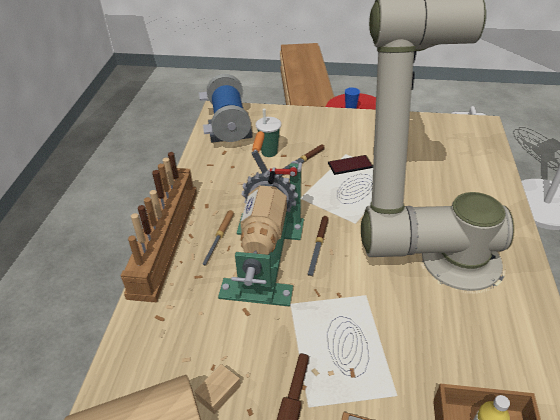

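View pics/top0.png

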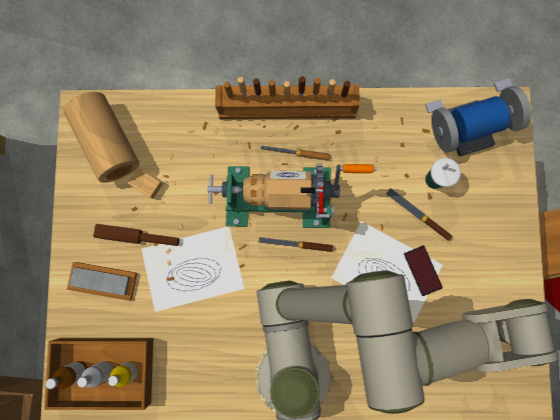

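The stand's spindle lies along world y, with the crank to the right in the top view (grip near 358,168). The red pawl is near (321,195). In the side view the grip is near (259,142). I'll raise and rotate the tool, then look from close up.

>>> move_arm --jaw '[8.5,8.5,8.5,8.5,8.5,8.5,8.5,8.5,8.5,8.5]' --dp '[[0,0,-2],[0,0,-2],[0,0,-2],[0,0,-2],[0,0,-2],[0,0,-2],[0,0,-2],[0,0,-2],[0,0,-2],[0,0,-2]]' --turn '[[0,0,-0.12],[0,0,-0.12],[0,0,-0.12],[0,0,-0.12],[0,0,-0.12],[0,0,-0.12],[0,0,-0.12],[0,0,-0.12],[0,0,-0.12],[0,0,-0.12]]'

```text
time_s: 1.63
position: [0.1957, -0.5138, 0.4324]
tool_rot: [[0.001, 1.0, -0.0], [1.0, -0.001, -0.0], [-0.0, -0.0, -1.0]]
ft_force: [-1.1, 0.7, 0.2]
grip_width: 0.0849
gripper_force: 0.0
```

>>> move_arm --jaw '[8.5,8.5,8.5,8.5,8.5,8.5,8.5,8.5,8.5,8.5,8.5,8.5]' --dp '[[2.9,2.5,0],[2.9,2.5,0],[2.9,2.5,0],[2.9,2.5,0],[2.9,2.5,0],[2.9,2.5,0],[2.9,2.5,0],[2.9,2.5,0],[2.9,2.5,0],[2.9,2.5,0],[2.9,2.5,0],[0,0,0]]' --turn '[[0,0,0],[0,0,0],[0,0,0],[0,0,0],[0,0,0],[0,0,0],[0,0,0],[0,0,0],[0,0,0],[0,0,0],[0,0,0],[0,0,0]]'

```text
time_s: 2.63
position: [0.4757, -0.1924, 0.4312]
tool_rot: [[0.001, 1.0, 0.001], [1.0, -0.001, 0.001], [0.001, 0.001, -1.0]]
ft_force: [0.3, 0.2, 0.2]
grip_width: 0.0853
gripper_force: 0.0
```

```bash
cat >> h.py <<'E'
Q=("wheel","pawl_grip","crank_grip","pawl_pivot","crank_centre","pawl_nose","stand")
def look(f=None,qs=Q):
    s=observe(); im,d=save("wrist",f or "tmp.png"); out={}
    for q in qs:
        m=mark("wrist",q)
        if m: out[q]=(m[0],ray("wrist",*m[0][1:],s)); print(q,[[round(float(x),2) for x in a] for a in m])
    return s,out
E
python3 - <<'E'
from h import *
import pickle
s,o=look("w1.png");print(s["time_s"],s["position"],np.round(s["tool_rot"],3).tolist(),s["ft_force"])
pickle.dump(o,open("o1.pkl","wb"))
E
```

```text
wheel [[0.78, 355.82, 88.28], [0.53, 361.2, 294.8]]
pawl_grip [[0.6, 364.0, 46.79]]
crank_grip [[0.64, 415.18, 180.81]]
pawl_pivot [[0.89, 308.11, 39.98]]
pawl_nose [[0.63, 354.59, 89.08]]
stand [[0.98, 341.6, 61.91], [0.43, 362.49, 293.92]]
2.6333 [ 0.47568097 -0.19238515  0.43118821] [[0.001, 1.0, 0.001], [1.0, -0.001, 0.001], [0.001, 0.001, -1.0]] [0.26240125 0.17284882 0.23759588]
```

View pics/w1.png

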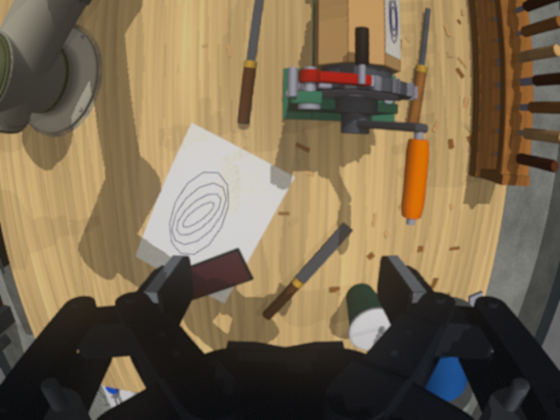

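The wrist view looks down at the stand (up is +y, right is +x). The red pawl is near (335,77), the black lifting pin spans (362,28)–(362,65), and the orange crank grip is near (415,180). Next I take a second viewpoint to triangulate.

>>> move_arm --jaw '[8.5,8.5,8.5,8.5,8.5]' --dp '[[2.5,2,0],[2.5,2,0],[2.5,2,0],[2.5,1,0],[0,0,0]]' --turn '[[0,0,0],[0,0,0],[0,0,0],[0,0,0],[0,0,0]]'

```text
time_s: 3.45
position: [0.5448, -0.0946, 0.431]
tool_rot: [[0.004, 1.0, -0.0], [1.0, -0.004, 0.001], [0.001, -0.0, -1.0]]
ft_force: [-0.7, 0.6, -0.2]
grip_width: 0.0853
gripper_force: 0.0
```

Run:
```python
from h import *
import pickle
s,o=look("w2.png");print(s["time_s"],s["position"])
pickle.dump(o,open("o2.pkl","wb"))
o1=pickle.load(open("o1.pkl","rb"))
for q in o:
    if q in o1:
        p,e=tri([o[q][1],o1[q][1]]);print(q,p.round(4),np.round(e,4))
```

```text
wheel [[0.63, 304.58, 157.42]]
pawl_grip [[0.73, 298.09, 133.31]]
pawl_pivot [[0.6, 243.99, 130.28]]
3.45 [ 0.54477589 -0.09460523  0.43099876]
wheel [ 0.5708 -0.0749  0.1301] [0.0006 0.0006]
pawl_grip [ 0.5584 -0.0392  0.2288] [0.001 0.001]
pawl_pivot [ 0.4999 -0.0346  0.2254] [0.0005 0.0005]
```

View pics/w2.png

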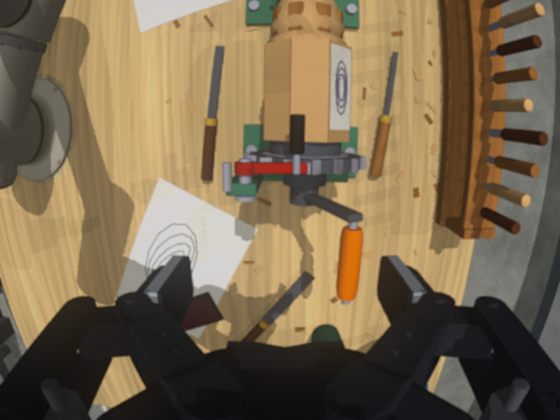

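```bash
cat > seg.py <<'E'
from h import *
def ends(f,lo,hi):
    im=cv2.imread("pics/"+f); hsv=cv2.cvtColor(im,cv2.COLOR_BGR2HSV)
    m=cv2.inRange(hsv,lo,hi); n,l,st,c=cv2.connectedComponentsWithStats(m)
    k=1+np.argmax(st[1:,4]); ys,xs=np.where(l==k); P=np.c_[xs,ys].astype(np.float32)
    a=cv2.PCACompute(P,None); mu,v=a[0][0],a[1][0]; v=v*np.sign(v[1]); t=(P-mu)@v
    return mu,mu+v*t.min(),mu+v*t.max(),st[k,4]
E
python3 - <<'E'
from seg import *
import pickle
s2=observe(); s1=dict(s2); s1["position"]=[0.47568097,-0.19238515,0.43118821]; s1["tool_rot"]=[[0.001,1,0.001],[1,-0.001,0.001],[0.001,0.001,-1]]
lo,hi=(5,200,120),(15,255,255)
e1=ends("w1.png",lo,hi);e2=ends("w2.png",lo,hi);print(e1,e2)
for a,b in zip(e1[:3],e2[:3]):
    print(tri([ray("wrist",*a,s1),ray("wrist",*b,s2)]))
E
```

```text
(array([414.29956, 180.5185 ], dtype=float32), array([417.40515, 139.57562], dtype=float32), array([411.47678, 217.73276], dtype=float32), np.int32(1352)) (array([349.01422, 263.7994 ], dtype=float32), array([352.41943, 227.38464], dtype=float32), array([345.69028, 299.3451 ], dtype=float32), np.int32(1336))
(array([ 0.61172082, -0.18179359,  0.25163902]), [7.783273698479721e-05, 7.783273698475084e-05])
(array([ 0.61216362, -0.13853843,  0.25362212]), [0.0005972721641841672, 0.000597272164184266])
(array([ 0.60794215, -0.21977086,  0.26337001]), [0.0007544428878009722, 0.0007544428878008494])
```

>>> move_arm --jaw '[5,5,5,5,5,5]' --dp '[[1.5,0.3,2.2],[1.5,0.3,2.2],[1.5,0.3,2.2],[1.2,0.2,2.2],[0,0,2.2],[0,0,0]]' --turn '[[0,0,0.05],[0,0,0],[0,0,0],[0,0,0],[0,0,0],[0,0,0]]'

```text
time_s: 4.35
position: [0.5559, -0.0405, 0.3174]
tool_rot: [[0.057, 0.998, -0.007], [0.998, -0.057, 0.002], [0.002, -0.007, -1.0]]
ft_force: [-0.4, -0.1, -1.0]
grip_width: 0.0503
gripper_force: 0.0
```

Run:
```python
from h import *
import pickle
s,o=look("w3.png",("pawl_grip","pawl_pivot","wheel"));print(s["time_s"],s["position"])
o1=pickle.load(open("o1.pkl","rb"));o2=pickle.load(open("o2.pkl","rb"))
for q in o:
    p,e=tri([x[q][1] for x in (o,o1,o2) if q in x]);print(q,p.round(4),np.round(e,4))
    p,e=tri([x[q][1] for x in (o,o2) if q in x]);print(q,p.round(4),np.round(e,4))
im,d=cams.get_image("wrist")
# heights on the log
H={}
for v in range(0,420,3):
  for u in range(0,560,3):
    if d[v,u]>0:
      oo,r=ray("wrist",u,v,s); M=np.array(cams.calibration("wrist")["tool_from_camera"])
      ax=np.array(s["tool_rot"])@(-M[:3,2]); p=oo+r*d[v,u]/(r@ax)
      if -.06<p[1]<0.0 and .49<p[0]<.62: H.setdefault((int(round((p[1])*100)),int(round(p[0]*100))),[]).append(p[2])
for y in range(-6,1): print(y,[(x,round(float(np.max(H[(y,x)])),3)) for x in range(49,63) if (y,x) in H])
```

```text
pawl_grip [[0.81, 288.51, 213.19]]
pawl_pivot [[0.82, 213.19, 213.32]]
wheel [[0.88, 300.78, 224.11]]
4.35 [ 0.55588485 -0.04052466  0.3174375 ]
pawl_grip [ 0.5578 -0.0394  0.2304] [0.0009 0.0014 0.0008]
pawl_grip [ 0.5572 -0.0385  0.2335] [0.0003 0.0003]
pawl_pivot [ 0.5002 -0.0355  0.2297] [0.001 0.001 0.001]
pawl_pivot [ 0.5018 -0.0348  0.2355] [0.0003 0.0003]
wheel [ 0.5687 -0.0754  0.1419] [0.0015 0.0012 0.0023]
wheel [ 0.568  -0.0715  0.1576] [0.0008 0.0008]Traceback (most recent call last):
  File "<stdin>", line 14, in <module>
ValueError: time passes only in moves, steps and waits
```

View pics/w3.png

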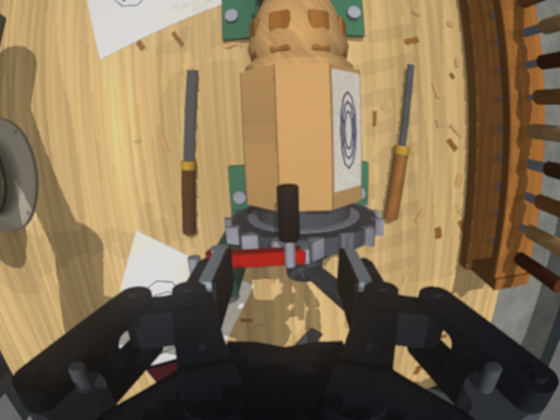

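The lifting pin spans (288,185)–(288,240) and is centred between the fingers. I go down and pinch it.

>>> move_arm --jaw '[4.5,4.5,4.5,4.5,4.5,4.5,4.5]' --dp '[[0.1,0.15,2],[0,0,2],[0,0,2],[0,0,2],[0,0,1.5],[0,0,0.6],[0,0,0]]' --turn '[[0,0,0],[0,0,0],[0,0,0],[0,0,0],[0,0,0],[0,0,0],[0,0,0]]'

```text
time_s: 5.18
position: [0.5586, -0.0403, 0.2201]
tool_rot: [[0.057, 0.998, -0.001], [0.998, -0.057, 0.0], [0.0, -0.001, -1.0]]
ft_force: [-1.0, -0.3, 0.2]
grip_width: 0.0451
gripper_force: 0.0
```

>>> move_arm --jaw '[1.2,1.2,1.2,1.2,1.2,1.2,1.2,1.2]' --dp '[[0,0,0],[0,0,0],[0,0,0],[0,0,0],[0,0,0],[0,0,0],[0,0,0],[0,0,0]]' --turn '[[0,0,0],[0,0,0],[0,0,0],[0,0,0],[0,0,0],[0,0,0],[0,0,0],[0,0,0]]' --force 25

```text
time_s: 5.85
position: [0.5578, -0.0402, 0.2219]
tool_rot: [[0.056, 0.998, -0.001], [0.998, -0.056, -0.001], [-0.001, -0.001, -1.0]]
ft_force: [-7.0, 0.2, 5.9]
grip_width: 0.0147
gripper_force: 25.0
```

>>> move_arm --jaw '[1.2,1.2,1.2,1.2]' --dp '[[0,-0.07,-0.55],[0,-0.12,-0.54],[0,-0.17,-0.52],[0,0,0]]' --turn '[[0,0,0],[0,0,0],[0,0,0],[0,0,0]]'

```text
time_s: 6.18
position: [0.5549, -0.04, 0.2376]
tool_rot: [[0.057, 0.998, 0.001], [0.998, -0.057, -0.001], [-0.001, 0.001, -1.0]]
ft_force: [-1.8, -1.9, -4.3]
grip_width: 0.0147
gripper_force: 24.7
```

Run:
```python
from h import *
s=observe();im,d=save("wrist","w4.png")
for n in("side",):
    im2,_=save(n,"s4.png")
a=cv2.resize(im[150:330,170:410],None,fx=1.6,fy=1.6);b=cv2.resize(im2[120:220,210:330],(384,288))
h=288; out=np.hstack([a[:h],b]);cv2.imwrite("pics/c4.png",out[:,:,::-1]);print(out.shape)
```

```text
(288, 768, 3)
```

View pics/c4.png

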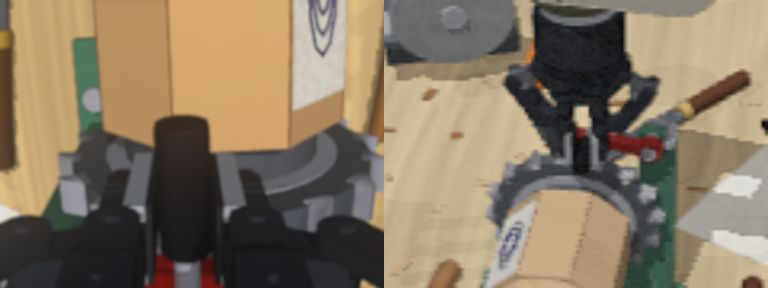

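The pads hold the pin well (crop at 180,190) and the red pawl is lifted off the teeth. I continue along the arc.

>>> move_arm --jaw '[1.2,1.2,1.2,1.2,1.2,1.2]' --dp '[[0,-0.33,-0.7],[0,-0.42,-0.64],[0,-0.51,-0.58],[0,-0.58,-0.5],[0,-0.65,-0.41],[0,0,0]]' --turn '[[0,0,0],[0,0,0],[0,0,0],[0,0,0],[0,0,0],[0,0,0]]'

```text
time_s: 6.78
position: [0.534, -0.0395, 0.2695]
tool_rot: [[0.057, 0.998, 0.017], [0.998, -0.057, -0.004], [-0.003, 0.017, -1.0]]
ft_force: [13.3, -2.8, 12.3]
grip_width: 0.0148
gripper_force: 25.4
```

>>> move_arm --jaw '[1.2,1.2,1.2,1.2,1.2,1.2,1.2,1.2]' --dp '[[0,-0.7,-0.32],[0,-0.74,-0.22],[0,-0.76,-0.11],[0,-0.77,0],[0,-0.76,0.1],[0,-0.74,0.21],[0,-0.54,0.23],[0,0,0]]' --turn '[[0,0,0],[0,0,0],[0,0,0],[0,0,0],[0,0,0],[0,0,0],[0,0,0],[0,0,0]]'

```text
time_s: 7.45
position: [0.4805, -0.0366, 0.2678]
tool_rot: [[0.058, 0.998, 0.005], [0.998, -0.058, -0.004], [-0.003, 0.005, -1.0]]
ft_force: [-1.9, -6.6, 6.8]
grip_width: 0.015
gripper_force: 29.1
```

>>> move_arm --jaw '[4,4,4,4,4,4,4,4]' --dp '[[0,0,0],[0,0,0],[0,0,0],[0,0,-1],[0,0,-2.5],[0,0,-3],[0,0,-3],[0,0,0]]' --turn '[[0,0,0],[0,0,0],[0,0,0],[0,0,0],[0,0,0],[0,0,0],[0,0,0],[0,0,0]]'

```text
time_s: 8.12
position: [0.4815, -0.0356, 0.3662]
tool_rot: [[0.057, 0.998, 0.009], [0.998, -0.057, -0.003], [-0.002, 0.009, -1.0]]
ft_force: [-0.6, 0.3, -0.2]
grip_width: 0.0402
gripper_force: 0.0
```

Run:
```python
from h import *
s=observe();print(s["position"]);im,d=save("wrist","w5.png")
im2,_=save("side","s5.png")
a=cv2.resize(im[100:340,100:420],(400,300));b=cv2.resize(im2[110:220,200:346],(398,300))
cv2.imwrite("pics/c5.png",np.hstack([a,b])[:,:,::-1])
print(mark("wrist","pawl_grip"),mark("side","pawl_grip"))
```

```text
[ 0.48146758 -0.03561404  0.36615929]
[(0.55, 276.528, 217.098)] [(0.68, 301.896, 166.782)]
```

View pics/c5.png

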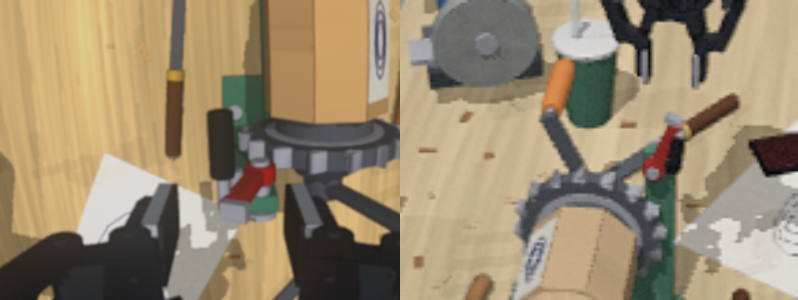

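The pawl is thrown back on its rest, with the pin at (220,145) left of the head plate in the crop. Now the crank grip.

>>> move_arm --jaw '[6,6,6,6,6,6,6]' --dp '[[-2.3,2.3,0],[-2.3,2.3,0],[-2.3,2.3,0],[-2.3,2.3,0.5],[-2.3,2.3,1],[-2.2,2.3,2],[0,0,0]]' --turn '[[0,0,0],[0,0,0],[0,0,0],[0,0,0],[0,0,0],[0,0,0],[0,0,0]]'

```text
time_s: 8.9
position: [0.6116, -0.1838, 0.3177]
tool_rot: [[0.06, 0.998, -0.01], [0.998, -0.06, 0.005], [0.004, -0.01, -1.0]]
ft_force: [0.9, -0.1, -2.7]
grip_width: 0.0602
gripper_force: 0.0
```

Run:
```python
from seg import *
s=observe();print(s["position"]);im,d=save("wrist","w6.png")
lo,hi=(5,200,120),(15,255,255)
e=ends("w6.png",lo,hi);print(e)
s2={"position":[0.54477589,-0.09460523,0.43099876],"tool_rot":[[0.004,1,0],[1,-0.004,0.001],[0.001,0,-1]]}
s1={"position":[0.47568097,-0.19238515,0.43118821],"tool_rot":[[0.001,1,0.001],[1,-0.001,0.001],[0.001,0.001,-1]]}
e1=ends("w1.png",lo,hi);e2=ends("w2.png",lo,hi)
for k in (0,1,2): print(tri([ray("wrist",*e[k],s),ray("wrist",*e1[k],s1),ray("wrist",*e2[k],s2)]))
print(mark("wrist","crank_grip"),mark("wrist","crank_centre"))
```

```text
[ 0.61159588 -0.18376603  0.31770396]
(array([293.33813, 215.98053], dtype=float32), array([291.04617, 152.6365 ], dtype=float32), array([295.48215, 275.23584], dtype=float32), np.int32(2774))
(array([ 0.61598051, -0.18276238,  0.24037012]), [0.0009550717562747378, 0.0010263812015481925, 9.93541866636309e-05])
(array([ 0.61659886, -0.1380985 ,  0.24223556]), [0.0009003475316157628, 0.000604170560079376, 0.0003216415965681353])
(array([ 0.61428011, -0.22473969,  0.24741541]), [0.0006832473019704651, 0.000614096880662493, 0.0008868858343625297])
[(0.81, 290.976, 214.284)] []
```

View pics/w6.png

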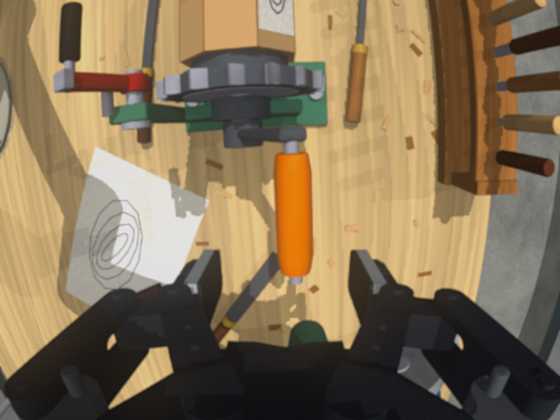

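The orange grip is centred at (293,216) between the fingers. I go down and pinch it.

>>> move_arm --jaw '[6,6,6,6,6,6,6]' --dp '[[0,0.2,1.5],[0,0.1,1.5],[0,0,1.5],[0,0,1.5],[0,0,1.5],[0,0,1.5],[0,0,0]]' --turn '[[0,0,0],[0,0,0],[0,0,0],[0,0,0],[0,0,0],[0,0,0],[0,0,0]]'

```text
time_s: 9.63
position: [0.612, -0.1788, 0.2343]
tool_rot: [[0.056, 0.998, -0.003], [0.998, -0.056, 0.002], [0.002, -0.003, -1.0]]
ft_force: [-0.7, -0.1, -0.1]
grip_width: 0.0599
gripper_force: 0.0
```

>>> move_arm --jaw '[2.2,2.2,2.2,2.2,2.2,2.2,2.2,2.2]' --dp '[[0,0,0],[0,0,0],[0,0,0],[0,0,0],[0,0,0],[0,0,0],[0,0,0],[0,0,0]]' --turn '[[0,0,0],[0,0,0],[0,0,0],[0,0,0],[0,0,0],[0,0,0],[0,0,0],[0,0,0]]' --force 30

```text
time_s: 10.3
position: [0.614, -0.1803, 0.2379]
tool_rot: [[0.056, 0.998, 0.004], [0.998, -0.056, -0.001], [-0.001, 0.004, -1.0]]
ft_force: [3.2, 2.4, 7.0]
grip_width: 0.0247
gripper_force: 29.4
```

Slightly high on the sleeve: I reopen, lower and pinch again.

>>> move_arm --jaw '[4,4,4,4,2.2,2.2,2.2,2.2,2.2]' --dp '[[0,0,0],[0,0.1,0.3],[0,0,0.6],[0,0,0],[0,0,0],[0,0,0],[0,0,0],[0,0,0],[0,0,0]]' --turn '[[0,0,0],[0,0,0],[0,0,0],[0,0,0],[0,0,0],[0,0,0],[0,0,0],[0,0,0],[0,0,0]]'

```text
time_s: 11.05
position: [0.614, -0.1804, 0.2264]
tool_rot: [[0.057, 0.998, -0.001], [0.998, -0.057, 0.0], [0.0, -0.001, -1.0]]
ft_force: [-0.2, -0.7, -4.3]
grip_width: 0.0247
gripper_force: 29.5
```

>>> move_arm --jaw '[2.2,2.2,2.2,2.2,2.2,2.2]' --dp '[[0,-0.55,-0.2],[0,-0.56,-0.24],[0,-0.57,-0.18],[0,-0.58,-0.15],[0,0,0],[0,0,0]]' --turn '[[0,0,0],[0,0,0],[0,0,0],[0,0,0],[0,0,0],[0,0,0]]'

```text
time_s: 11.55
position: [0.5893, -0.1798, 0.2333]
tool_rot: [[0.058, 0.998, -0.006], [0.998, -0.058, 0.0], [-0.0, -0.006, -1.0]]
ft_force: [-4.6, -6.7, -12.2]
grip_width: 0.0245
gripper_force: 31.4
```

>>> move_arm --jaw '[2.2,2.2,2.2,2.2,2.2,2.2,2.2]' --dp '[[0,-0.6,-0.12],[0,-0.6,-0.1],[0,-0.6,-0.06],[0,-0.6,-0.03],[0,-0.5,0],[0,0,0],[0,0,0]]' --turn '[[0,0,0],[0,0,0],[0,0,0],[0,0,0],[0,0,0],[0,0,0],[0,0,0]]'

```text
time_s: 12.13
position: [0.5605, -0.1792, 0.2347]
tool_rot: [[0.059, 0.998, -0.007], [0.998, -0.059, -0.001], [-0.001, -0.007, -1.0]]
ft_force: [-2.0, -12.5, -23.1]
grip_width: 0.0248
gripper_force: 31.4
```

>>> move_arm --jaw '[2.2,2.2,2.2,2.2,2.2,2.2]' --dp '[[0,-0.6,0.02],[0,-0.6,0.05],[0,-0.6,0.08],[0,-0.6,0.1],[0,0,0],[0,0,0]]' --turn '[[0,0,0],[0,0,0],[0,0,0],[0,0,0],[0,0,0],[0,0,0]]'

```text
time_s: 12.63
position: [0.5373, -0.1786, 0.2316]
tool_rot: [[0.059, 0.998, -0.005], [0.998, -0.059, -0.002], [-0.002, -0.005, -1.0]]
ft_force: [4.2, -18.6, -31.0]
grip_width: 0.0248
gripper_force: 31.3
```

>>> move_arm --jaw '[2.2,2.2,2.2,2.2,2.2,2.2,2.2]' --dp '[[-0.1,-0.3,0.15],[-0.1,-0.4,0.2],[-0.1,-0.3,0.15],[0,-0.15,0.1],[0,0,0],[0,0,0],[0,0,0]]' --turn '[[0,0,0],[0,0,0],[0,0,0],[0,0,0],[0,0,0],[0,0,0],[0,0,0]]'

```text
time_s: 13.22
position: [0.5269, -0.1786, 0.2279]
tool_rot: [[0.057, 0.998, -0.0], [0.998, -0.057, 0.001], [0.001, -0.0, -1.0]]
ft_force: [6.4, -3.4, -17.8]
grip_width: 0.0247
gripper_force: 32.2
```

>>> move_arm --jaw '[6,6,6,6,6,6,6,6,6]' --dp '[[0,0,0],[0,0,0],[0,0,0],[0,0,-1.5],[0,0,-2.5],[0,0,-3],[0,0,-3],[0,0,0],[0,0,0]]' --turn '[[0,0,0],[0,0,0],[0,0,0],[0,0,0],[0,0,0],[0,0,0],[0,0,0],[0,0,0],[0,0,0]]'

```text
time_s: 13.97
position: [0.5271, -0.1784, 0.3312]
tool_rot: [[0.057, 0.998, 0.004], [0.998, -0.057, -0.002], [-0.002, 0.004, -1.0]]
ft_force: [-0.3, 0.2, -0.8]
grip_width: 0.0604
gripper_force: 0.0
```

Run:
```python
from seg import *
s=observe();print(s["position"]);im,d=save("wrist","w7.png")
lo,hi=(5,200,120),(15,255,255)
e=ends("w7.png",lo,hi);print(e)
for z in(.242,.248,.254): 
    o,r=ray("wrist",*e[0],s); print(o+r*(z-o[2])/r[2])
print([mark("wrist",q) for q in("crank_grip","pawl_grip","pawl_pivot")])
for q in("pawl_grip",):
    r=[ray("wrist",*mark("wrist",q)[0][1:],s)]
    for n in("side","top"):
        cams.get_image(n);m=mark(n,q);print(n,m)
        if m:r.append(ray(n,*m[0][1:]))
    print(tri(r))
```

```text
[ 0.52711849 -0.17844446  0.33120599]
(array([284.27902, 214.72585], dtype=float32), array([282.01886, 156.30878], dtype=float32), array([286.5032 , 272.21268], dtype=float32), np.int32(3498))
[ 0.52584001 -0.17915676  0.242     ]
[ 0.52593646 -0.17741951  0.248     ]
[ 0.52603292 -0.17568227  0.254     ]
[[(0.96, 283.024, 216.3)], [(0.97, 189.392, 13.398), (0.57, 408.296, 49.812)], [(0.18, 200.424, 58.59)]]
side [(0.46, 302.90400000000005, 168.882)]
top [(0.69, 307.608, 217.098)]
(array([ 0.47259856, -0.03611446,  0.27063871]), [0.0021472386681760875, 0.0036089105943401204, 0.003276963760419533])
```

View pics/w7.png

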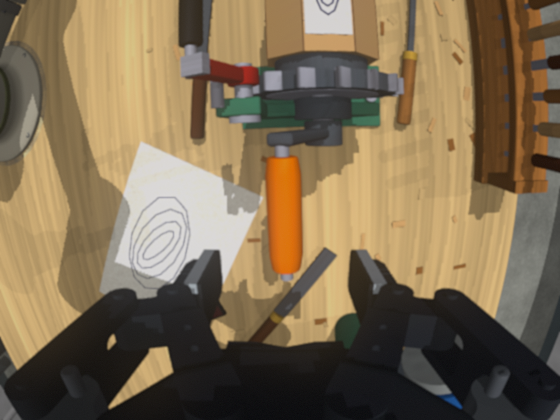

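The pattern sheet is on top (325,10) and the grip lies at (284,215). Now back to the pawl pin at about (190,15).

>>> move_arm --jaw '[5,5,5,5,5,5,5,5,5]' --dp '[[0,-0.8,-1],[2.5,-1,-1],[2.5,-1,0],[2.5,-1,0],[2.5,-1,0],[2.5,-1,0],[1.4,0,1],[0,0,2],[0,0,0]]' --turn '[[0,0,0],[0,0,0],[0,0,0],[0,0,0],[0,0,0],[0,0,0],[0,0,0],[0,0,0],[0,0,0]]'

```text
time_s: 15.17
position: [0.4756, -0.0354, 0.3174]
tool_rot: [[0.056, 0.998, -0.004], [0.998, -0.056, 0.001], [0.001, -0.004, -1.0]]
ft_force: [-0.2, -0.2, 0.4]
grip_width: 0.0498
gripper_force: 0.0
```

Run:
```python
from h import *
s,o=look("w8.png",("pawl_grip",));print(s["position"])
oo,r=o["pawl_grip"][1]
for z in(.27,.276): print(oo+r*(z-oo[2])/r[2])
```

```text
pawl_grip [[0.74, 282.58, 237.22]]
[ 0.47562691 -0.03537919  0.31735032]
[ 0.47275195 -0.03824202  0.27      ]
[ 0.47295213 -0.03607033  0.276     ]
```

View pics/w8.png

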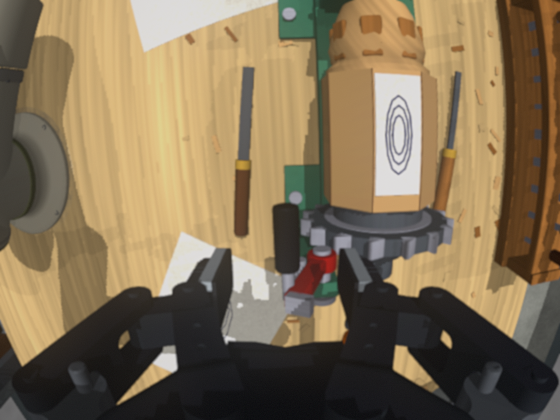

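>>> move_arm --jaw '[5,5,5,5,5,1.2,1.2,1.2,1.2,1.2,1.2,1.2]' --dp '[[0,-0.1,1.5],[0,-0.1,1.5],[0,0,1.5],[0,0,0.9],[0,0,0],[0,0,0],[0,0,0],[0,0,0],[0,0,0],[0,0,0],[0,0,0],[0,0,0]]' --turn '[[0,0,0],[0,0,0],[0,0,0],[0,0,0],[0,0,0],[0,0,0],[0,0,0],[0,0,0],[0,0,0],[0,0,0],[0,0,0],[0,0,0]]' --force 25

```text
time_s: 16.27
position: [0.476, -0.0365, 0.2663]
tool_rot: [[0.057, 0.998, 0.004], [0.998, -0.057, -0.001], [-0.001, 0.004, -1.0]]
ft_force: [4.8, -1.0, 6.7]
grip_width: 0.0149
gripper_force: 25.2
```

>>> move_arm --jaw '[1.2,1.2,1.2,1.2,1.2,1.2,1.2,1.2]' --dp '[[0,0.4,-0.18],[0,0.4,-0.18],[0,0.74,-0.21],[0,0.76,-0.1],[0,0.77,0],[0,0.76,0.11],[0,0.74,0.22],[0,0,0]]' --turn '[[0,0,0],[0,0,0],[0,0,0],[0,0,0],[0,0,0],[0,0,0],[0,0,0],[0,0,0]]'

```text
time_s: 16.93
position: [0.522, -0.0387, 0.2677]
tool_rot: [[0.056, 0.998, 0.0], [0.998, -0.056, 0.001], [0.001, 0.0, -1.0]]
ft_force: [0.8, 1.9, 0.9]
grip_width: 0.0151
gripper_force: 25.8
```

>>> move_arm --jaw '[1.2,1.2,1.2,1.2,1.2,1.2,1.2,1.2]' --dp '[[0,0.7,0.32],[0,0.65,0.41],[0,0.58,0.5],[0,0.51,0.58],[0,0.42,0.64],[0,0.33,0.7],[0,0,0],[0,0,0]]' --turn '[[0,0,0],[0,0,0],[0,0,0],[0,0,0],[0,0,0],[0,0,0],[0,0,0],[0,0,0]]'

```text
time_s: 17.6
position: [0.5528, -0.0406, 0.2362]
tool_rot: [[0.057, 0.998, -0.0], [0.998, -0.057, 0.0], [0.0, -0.0, -1.0]]
ft_force: [0.9, 2.3, -3.4]
grip_width: 0.0152
gripper_force: 26.9
```

>>> move_arm --jaw '[1.2,1.2,1.2,5,5,5,5,5,5,5,5,5]' --dp '[[0,0.17,0.52],[0,0.1,0.4],[0,0,0],[0,0,0],[0,0,0],[0,0,0],[0,0,0],[0,0,-2.5],[0,0,-3],[0,0,-3],[0,0,-2],[0,0,0]]' --turn '[[0,0,0],[0,0,0],[0,0,0],[0,0,0],[0,0,0],[0,0,0],[0,0,0],[0,0,0],[0,0,0],[0,0,0],[0,0,0],[0,0,0]]'

```text
time_s: 18.6
position: [0.5561, -0.0413, 0.3375]
tool_rot: [[0.057, 0.998, 0.008], [0.998, -0.057, -0.003], [-0.002, 0.008, -1.0]]
ft_force: [-0.2, 0.3, -0.3]
grip_width: 0.05
gripper_force: 0.0
```

Run:
```python
from h import *
s,o=look("w9.png",("pawl_grip",));print(s["position"])
oo,r=o["pawl_grip"][1]
R=[o["pawl_grip"][1]]
for n in("side","top"):
    im2,_=save(n,n+"9.png")
    m=mark(n,"pawl_grip");print(n,m)
    if m:R.append(ray(n,*m[0][1:]))
print(tri(R))
im=cv2.imread("pics/w9.png");b=cv2.imread("pics/side9.png")
cv2.imwrite("pics/c9.png",np.hstack([cv2.resize(im[150:360,150:430],(400,300)),cv2.resize(b[130:230,220:353],(400,300),interpolation=cv2.INTER_CUBIC)]))
```

```text
pawl_grip [[0.81, 289.3, 203.41]]
[ 0.55607886 -0.04130585  0.33750489]
side []
top [(0.53, 302.40000000000003, 191.184)]
(array([ 0.55441888, -0.02825375,  0.25534728]), [0.006021330029068517, 0.006021330029068327])
```

View pics/c9.png

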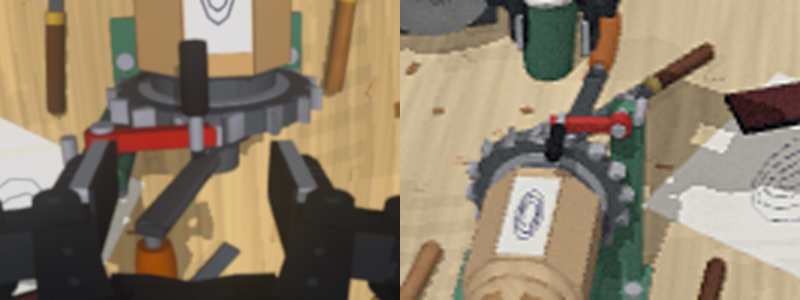

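Run:
```python
from h import *
for f in("side0.png","side9.png","top0.png","top9.png"):
    im=cv2.imread("pics/"+f); x0,y0,x1,y1=(255,155,310,195) if "side" in f else (300,170,340,225)
    c=im[y0:y1,x0:x1];hs=cv2.cvtColor(c,cv2.COLOR_BGR2HSV)
    m=(((hs[...,0]<4)|(hs[...,0]>174))&(hs[...,1]>170)&(hs[...,2]>90))
    ys,xs=np.where(m);P=np.c_[xs+x0,ys+y0].astype(np.float32);mu,v=cv2.PCACompute(P,None)
    print(f,len(P),mu.round(2),np.degrees(np.arctan2(v[0,1],v[0,0])).round(1))
    d=(c.max(2)<45); ys,xs=np.where(d); 
    n,l,st,ce=cv2.connectedComponentsWithStats(d.astype(np.uint8)); print([(st[k].tolist(),(ce[k]+[x0,y0]).round(1).tolist()) for k in range(1,n) if st[k,4]>15])
```

```text
side0.png 100 [[284.59 170.62]] -2.7
[([13, 16, 7, 13, 63], [271.3, 177.3])]
side9.png 100 [[284.59 170.62]] -2.7
[([13, 16, 7, 13, 61], [271.2, 177.4])]
top0.png 97 [[320.53 201.31]] 89.8
[([1, 18, 14, 6, 68], [307.9, 190.1])]
top9.png 69 [[320.48 198.99]] 92.1
[([0, 11, 22, 16, 135], [308.9, 189.0]), ([11, 30, 5, 6, 19], [313.2, 202.8])]
```

The pawl's red arm and pin sit at exactly the same side-view pixels as in the first picture (284.6,170.6), so it is fully home. Now back to the crank.

>>> move_arm --jaw '[6,6,6,6,6,6,6,6,6,6,6,6]' --dp '[[-2.5,-0.4,0],[-2.5,-0.4,0],[-2.5,-0.4,0],[-2.5,-0.4,0],[-2.5,-0.4,0.5],[-1.3,-0.1,1],[0,0,2],[0,0,2],[0,0,2],[0,0,2],[0,0,1.4],[0,0,0]]' --turn '[[0,0,0],[0,0,0],[0,0,0],[0,0,0],[0,0,0],[0,0,0],[0,0,0],[0,0,0],[0,0,0],[0,0,0],[0,0,0],[0,0,0]]'

```text
time_s: 19.9
position: [0.5252, -0.1763, 0.2199]
tool_rot: [[0.057, 0.998, -0.006], [0.998, -0.057, 0.004], [0.004, -0.006, -1.0]]
ft_force: [0.7, -0.0, 0.5]
grip_width: 0.0599
gripper_force: 0.0
```

>>> move_arm --jaw '[2.2,2.2,2.2,2.2,2.2,2.2,2.2,2.2]' --dp '[[0,0,0],[0,0,0],[0,0,0],[0,0,0],[0,0,0],[0,0,0],[0,0,0],[0,0,0]]' --turn '[[0,0,0],[0,0,0],[0,0,0],[0,0,0],[0,0,0],[0,0,0],[0,0,0],[0,0,0]]' --force 30

```text
time_s: 20.57
position: [0.5268, -0.1775, 0.2247]
tool_rot: [[0.057, 0.998, 0.002], [0.998, -0.057, -0.001], [-0.001, 0.002, -1.0]]
ft_force: [1.8, 0.3, 5.9]
grip_width: 0.0247
gripper_force: 29.6
```

```bash
python3 -c "
from h import *
s=observe();print(s['position'],s['ft_force'])"
```

```text
[ 0.52678967 -0.17749703  0.22470949] [1.83944834 0.26672412 5.92594514]
```

>>> move_arm --jaw '[2.2,2.2,2.2,2.2,2.2,2.2]' --dp '[[0,0,-0.06],[0,-0.1,0.03],[0,-0.1,0.03],[0,-0.05,0.02],[0,0,0],[0,0,0]]' --turn '[[0,0,0],[0,0,0],[0,0,0],[0,0,0],[0,0,0],[0,0,0]]'

```text
time_s: 21.07
position: [0.5239, -0.1774, 0.2236]
tool_rot: [[0.057, 0.998, 0.0], [0.998, -0.057, -0.0], [-0.0, 0.0, -1.0]]
ft_force: [2.4, -1.4, 2.6]
grip_width: 0.0251
gripper_force: 29.5
```

>>> move_arm --jaw '[2.2,2.2,2.2,2.2,2.2]' --dp '[[0,-0.07,0.02],[0,-0.07,0.03],[0,0,0],[0,0,0],[0,0,0]]' --turn '[[0,0,0],[0,0,0],[0,0,0],[0,0,0],[0,0,0]]'

```text
time_s: 21.48
position: [0.5237, -0.1774, 0.2236]
tool_rot: [[0.057, 0.998, 0.004], [0.998, -0.057, -0.001], [-0.001, 0.004, -1.0]]
ft_force: [8.5, -0.9, 2.6]
grip_width: 0.0247
gripper_force: 29.7
```

The tooth has met the pawl, and the force rises without movement. One millimetre more.

>>> move_arm --jaw '[2.2,2.2,2.2,2.2]' --dp '[[0,-0.08,0.03],[0,0,0],[0,0,0],[0,0,0]]' --turn '[[0,0,0],[0,0,0],[0,0,0],[0,0,0]]'

```text
time_s: 21.82
position: [0.5236, -0.1774, 0.2236]
tool_rot: [[0.057, 0.998, 0.006], [0.998, -0.057, -0.001], [-0.001, 0.006, -1.0]]
ft_force: [13.0, -1.2, 3.1]
grip_width: 0.0252
gripper_force: 29.9
```

>>> move_arm --jaw '[2.2,2.2,2.2,5,5,5,5]' --dp '[[0,0,0],[0,0,0],[0,0,0],[0,0,0],[0,0,0],[0,0,0],[0,0,0]]' --turn '[[0,0,0],[0,0,0],[0,0,0],[0,0,0],[0,0,0],[0,0,0],[0,0,0]]'

```text
time_s: 22.4
position: [0.5212, -0.177, 0.2224]
tool_rot: [[0.057, 0.998, -0.001], [0.998, -0.057, 0.001], [0.001, -0.002, -1.0]]
ft_force: [-0.3, -0.5, 0.1]
grip_width: 0.0498
gripper_force: 0.0
```

>>> move_arm --jaw '[5,5,5,5,5,5,5]' --dp '[[0,0.2,-1],[0,0,-2],[0,0,-3],[0,0,-3],[0,0,-3],[-2,-1,-1],[0,0,0]]' --turn '[[0,0,0],[0,0,0],[0,0,0],[0,0,0],[0,0,0],[0,0,0],[0,0,0]]'

```text
time_s: 22.98
position: [0.5119, -0.1987, 0.3556]
tool_rot: [[0.059, 0.998, 0.003], [0.998, -0.059, -0.004], [-0.003, 0.004, -1.0]]
ft_force: [-0.7, -0.5, -0.3]
grip_width: 0.0498
gripper_force: 0.0
```

Run:
```python
from h import *
s=observe();print(s["time_s"],s["position"]);a,_=save("wrist","w10.png");b,_=save("side","side10.png")
cv2.imwrite("pics/c10.png",np.hstack([cv2.resize(a[0:300,100:500],(400,300)),cv2.resize(b[130:230,220:353],(400,300))])[:,:,::-1])
```

```text
22.9833 [ 0.51193884 -0.19865365  0.35558063]
```

View pics/c10.png

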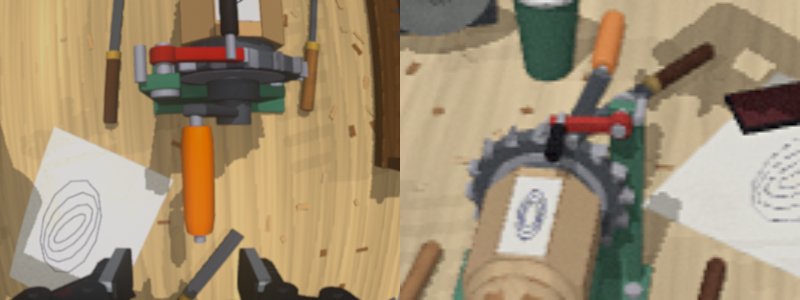

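The pattern sheet is on top, the pawl is home (555,140 in the crop), the crank leans towards the robot, and the gripper is clear. I hand the job in.

```bash
python3 -c "
from rig import ticket
print(ticket.close_job())"
```

```text
the job is handed in; nothing more can be done
None
```

The job is handed in at about 23 s: the log is turned back one face with the pattern sheet on top, the pawl is fully home, the tooth was bedded with about 13 N at the grip, and the tools were not touched.

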